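Clear broken plate pieces off the work stand into the scrap tub

TASK

A plate has been broken up on the wooden work stand. Slide the three big white broken pieces off the end of the stand into the black scrap tub that stands against it, keeping them down on the board rather than lifting them. Leave the small green pot, the little blue dish, the black tub and the white tray of good pieces where they are.

Things in the scene. Friction and masses are not known exactly. Their poses are not given: they have to be found in the camera images.
- stand: Low wooden work stand, fixed. Flat top 300 mm (its x) by 460 mm (its y), 95 mm above the table, no raised edges. Origin on the table under its middle, z up. Tub and tray stand 4 mm off its +y and -y ends, either way round. The broken pieces lie on it at stand x -85 to +4 mm, y about -145, 0 and +145 mm (each 25 mm either way), any yaw; pot and dish at x +111, y 60 to 160 mm either side.
- scrap_tub: Open black rubber tub, loose, 0.95 kg: outside 300 mm (its x) by 200 mm (its y), 85 mm high, walls and floor 6 mm, so its rim is 10 mm below the top of the stand. Origin at the centre of its underside, z up.
- good_tray: Open white plastic tray of the same size as the black tub (300 x 200 x 85 mm, origin at the centre of its underside, 0.95 kg, loose), two dividers, with small blue and green cut tiles on its floor. At the other end of the stand. To be left alone.
- shard_a: Largest piece of plate rim, white stoneware 14 mm thick, thin blue line on the rim. 68 mm (its x) by 105 mm (its y); origin mid-way of both on its flat underside, no point over 58 mm from it. The curved rim, on its +x side, flares up and overhangs (outer edge 17 to 30 mm above the board); broken inner edge at -x. 0.14 to 0.28 kg.
- shard_b: Shorter, deeper piece of plate rim, white stoneware 14 mm thick, thin blue line on the rim. 80 mm (its x) by 86 mm (its y, narrowing to about 30 mm at its -x end); origin mid-way of both on its flat underside, no point over 58 mm from it. Rim on its +x side, flaring to 30 mm high as on the other. 0.12 to 0.24 kg.
- shard_c: Six-sided piece of the bottom of the plate, white, lying face down: upright sides 15 mm high, unglazed tan ridge of the foot ring across it (top 22 mm high). 96 mm (its x) by 72 mm (its y); origin near the middle of its underside, no point over 58 mm from it. 0.09 to 0.18 kg.
- pot: Small celadon green pot, 68 mm across, 60 mm high, loose, standing on the far part of the stand. Origin at the centre of its underside. To be left alone.
- dish: Little blue dish, 68 mm across, 23 mm high, loose, standing on the far part of the stand. Origin at the centre of its underside. To be left alone.
There are look-alikes about, which are no part of the job. Leave any red or turquoise look-alike of the shard_b alone.

How it is judged:
By the outcome, as a careful person would: the job done as asked, in the order asked, and still so for the second after the job is handed in, with the robot touching nothing.
It also fails if it takes over 58 s, if anything falls off the work surface, if the arm or the gripper's body presses on something with over 40 N, if the wrist force passes 120 N, or if a joint passes its speed limit or range.

ROBOT

A 6-joint arm with a two-finger parallel gripper is mounted at the origin on the work surface. World frame = base frame: x ahead of the robot, y to its left, z up, the work surface at z = 0. Lengths are in m, angles in rad, forces in N, time in s.
With the tool pointing down it reaches from about 0.35 to 0.975 m from the base axis. Payload 4.9 kg.
Tool frame: the origin (TCP) lies on the front face of the gripper's body, between the roots of the fingers; the fingertips stand ctrl.tip_extent ahead of it and the grasp point (between the pads) lies 54 mm ahead of it (ctrl.tip_extent is the distance from the TCP to the fingertips, in m); z points along the fingers, y is the line along which they close (so a half turn about z gives the same grasp; the last joint's range is limited). The gripper opens to 85 mm and grips with 20 to 120 N. Pads are 22 mm wide; open, the fingers measure 114 mm over their backs; the gripper's body (76 mm by 85 mm) begins 54 mm behind the grasp point. The pads swing forward as they close: fully open they stand 13 mm farther back than shut.
Start: joints at [1.075, 0.053, 1.613, -0, 1.476, -0.119], TCP at [0.23, 0.581, 0.304] pointing down, gripper open.
Joint ranges: [-3.01, 3.01], [-1.01, 2.22], [0.06, 2.58], [-1.02, 4.17], [0.09, 2.62], [-3.14, 3.14]. Speed limits (rad/s): [2.57, 2.57, 3.14, 3.14, 3.14, 3.14].

INTERFACE

Orientations are given as a rotation vector (axis times angle).
In Python, from station import ctrl gives the robot as it stands.
- The arm moves only by the tool apply_moves, never from a script. Its argument "rows" is one flat list of numbers, 6 for each row, row after row: the shift along the tool's x, y, z normalised to -1 to 1, where 1 is 0.6 m, then the turn, a rotation vector about the tool's x, y, z normalised to -1 to 1, where 1 is 90 degrees. A call has 1 to 20 rows; each row is the pose to reach, as a shift and turn from the pose commanded when the call began, along the tool's axes at that moment; what a row does not reach only later rows make up. A row lasts 1/10 s, in which the tool goes at most 50 mm and 8.59 degrees, less where a joint would pass 70% of its speed; a pose out of reach is approached as far as the arm can. A call with a number of a shift or a turn outside -1 to 1 is refused whole. A call with a gripper value outside its range is refused whole. "grip" is the opening, from 0 (shut) to 1 (fully open), set as the call begins (left out, the last holds). The fingers move at their own pace and stop on an object; "grip_force" is the grip in N (left out, the last holds). Time passes only in rows, so rows that repeat a pose let the fingers close. It gives the time, the measured TCP pose, the force, the opening and the grip force at its end, in the units of the state.
- ctrl.get_obs(): the state, without advancing time (a new reading comes with each control period).
- ctrl.get_image(name): name is "side" or "top"; returns (picture, depth): 480x640x3 uint8, blue, green, red; 480x640 float32, m along the optical axis (not along the pixel's ray), 0 where there is no reading.
- ctrl.camera_model(name): a dict with "mtx" (3x3 intrinsics, pixels), "k1" (the pictures are not rectified: a ray, as slopes to the right and down, at radius r is drawn at 1 + k1 r^2 times it, then the intrinsics apply), "R" (3x3) and "t" (3): a world point X has camera coordinates R X + t. Camera axes: x right, y down, z forward; pixel columns grow to the right and rows downward; lengths in m; the calibration is good to about 2 mm. A picture is of the moment at which its call begins. camera_model takes no time and is no camera call.
- ctrl.finish_job(): hands the job in; it is judged then, once.
The state is a dict: "t": time; "q": joint angles; "dq": joint speeds; "effort": joint torques, N m; "tool_pos": TCP position; "tool_rot": TCP orientation; "contact_force": force on the tool from outside, world axes, zero at the start; "wrist_torque": the same for the moment, N m; "opening": finger opening in m; "grip_force": force on a finger pad.
Only numpy, scipy, OpenCV 4.12 (cv2) and the standard library are available. Lean on these libraries where they do the work, as an engineer would, in place of code of your own. Each camera call takes 0.05 s, during which the arm holds its last target. There are 200 camera calls.

## Working session

There is one attempt and no reset: what is moved stays moved. The work goes in short steps, Python scripts to look and compute and a tool call to move; the robot and the scene stay as the last step left them, time stands still between calls to the robot, and variables do not carry over. Pictures are saved under pics/ and viewed, at most 10 in all, crops included, and the job is handed in when it is done.

Besides the shell and the picture viewer there is one more tool, called after "Request:" as name(argument=value, ...) on one line, values as JSON. apply_moves: Moves the arm, as the interface text tells. Its arguments: {"type":"object","properties":{"rows":{"type":"array","items":{"type":"number"}},"grip":{"type":"number"},"grip_force":{"type":"number"}},"required":["rows"]}

```bash
mkdir -p pics
cat > h.py <<'E'
import numpy as np,cv2
from station import ctrl
def world(name,d,m=None):
    c=ctrl.camera_model(name);K=np.array(c['mtx']);R=np.array(c['R']);t=np.array(c['t'])
    v,u=np.mgrid[0:480,0:640]
    x=(u-K[0,2])/K[0,0];y=(v-K[1,2])/K[1,1];xx,yy=x.copy(),y.copy()
    for _ in range(8):
        s=1+c['k1']*(xx**2+yy**2);xx=x/s;yy=y/s
    P=np.dstack([xx*d,yy*d,d])
    return (P-t)@R
E
python3 - <<'E'
from h import *
o=ctrl.get_obs();print(o['t'],o['tool_pos'],o['tool_rot'],o['opening'],ctrl.tip_extent)
for n in('top','side'):
    im,d=ctrl.get_image(n);cv2.imwrite(f'pics/{n}0.png',im);np.save(n+'.npy',world(n,d));cv2
    c=ctrl.camera_model(n);print(n,-np.array(c['R']).T@np.array(c['t']))
E
```

```text
0.0 [0.22974046 0.58073827 0.30265302] [-5.88236662e-01 -3.08542093e+00  3.06690258e-03] 0.08560645121532601 0.0726
top [ 0.31930963 -0.01421459  1.36347982]
side [-0.13074747 -0.90669626  1.15371567]
```

View pics/top0.png

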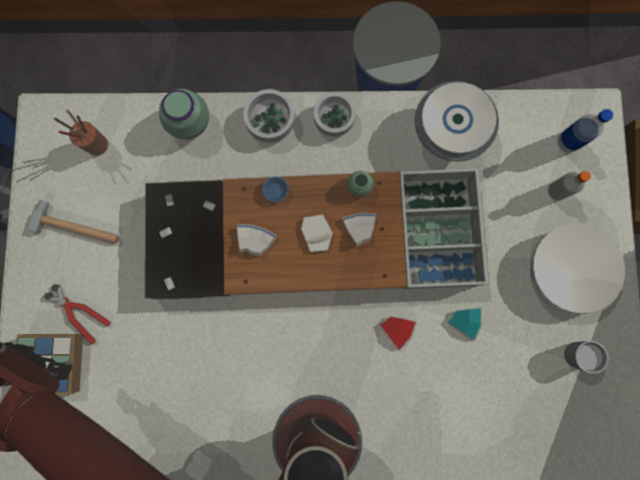

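View pics/side0.png

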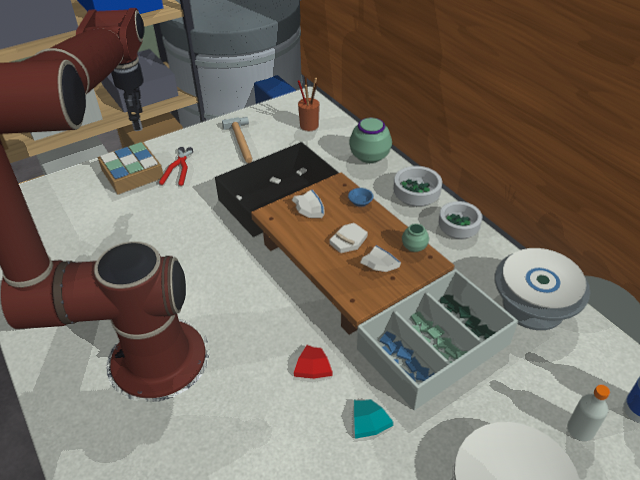

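The top view shows the tub on the left (columns 146–224, world +y) and the tray on the right. The white pieces are at about (256,238), (317,232) and (360,227), the dish at (275,190) and the pot at (361,184). The red and turquoise look-alikes lie on the table, off the stand.

Run:
```python
from h import *
im=cv2.imread('pics/top0.png');P=np.load('top.npy')
hsv=cv2.cvtColor(im,cv2.COLOR_BGR2HSV)
m=((hsv[...,1]<70)&(hsv[...,2]>110)).astype(np.uint8);z=np.zeros_like(m);z[200:275,228:398]=1;m*=z
n,l,s,c=cv2.connectedComponentsWithStats(m)
for i in range(1,n):
    if s[i,4]<100: continue
    Q=P[l==i];Q=Q[Q[:,2]>0.09]
    h=cv2.convexHull(Q[:,:2].astype(np.float32))[:,0]
    print(s[i],'mean',Q.mean(0).round(3),'min',Q.min(0).round(3),'max',Q.max(0).round(3));print(cv2.approxPolyDP(h,0.006,True)[:,0].round(3).tolist())
for k,(u,v) in dict(sTL=(225,181),sBL=(225,293),sTR=(400,173),sBR=(404,287),tubTL=(147,185),tubBL=(147,296),dish=(275,190),pot=(361,184),board=(290,270)).items(): print(k,P[v,u].round(3))
a=cv2.resize(im[160:310,140:410],None,fx=2.9,fy=2.9,interpolation=cv2.INTER_CUBIC);cv2.imwrite('pics/crop.png',a)
```

```text
[344 213  32  31 632] mean [ 0.54  -0.111  0.12 ] min [ 0.319 -0.151  0.091] max [ 0.577 -0.014  1.363]
[[0.5770000219345093, -0.1469999998807907], [0.5590000152587891, -0.07100000232458115], [0.3190000057220459, -0.014000000432133675], [0.5230000019073486, -0.14000000059604645]]
[301 214  32  38 890] mean [ 0.527 -0.002  0.114] min [ 0.319 -0.041  0.09 ] max [0.579 0.038 1.363]
[[0.5789999961853027, -0.013000000268220901], [0.5709999799728394, 0.03099999949336052], [0.5450000166893005, 0.03799999877810478], [0.3190000057220459, -0.014000000432133675], [0.5320000052452087, -0.04100000113248825]]
[237 224  39  30 818] mean [0.515 0.157 0.113] min [0.475 0.105 0.09 ] max [0.551 0.199 0.13 ]
[[0.550000011920929, 0.19699999690055847], [0.5189999938011169, 0.19900000095367432], [0.48399999737739563, 0.18799999356269836], [0.4749999940395355, 0.14000000059604645], [0.5120000243186951, 0.1080000028014183], [0.5270000100135803, 0.10499999672174454], [0.5429999828338623, 0.13300000131130219]]
sTL [0.667 0.236 0.093]
sBL [0.377 0.229 0.097]
sTR [ 0.689 -0.219  0.085]
sBR [ 0.391 -0.221  0.094]
tubTL [0.66  0.443 0.084]
tubBL [0.37  0.429 0.085]
dish [0.639 0.104 0.11 ]
pot [ 0.639 -0.111  0.162]
board [0.435 0.066 0.093]
```

View pics/crop.png

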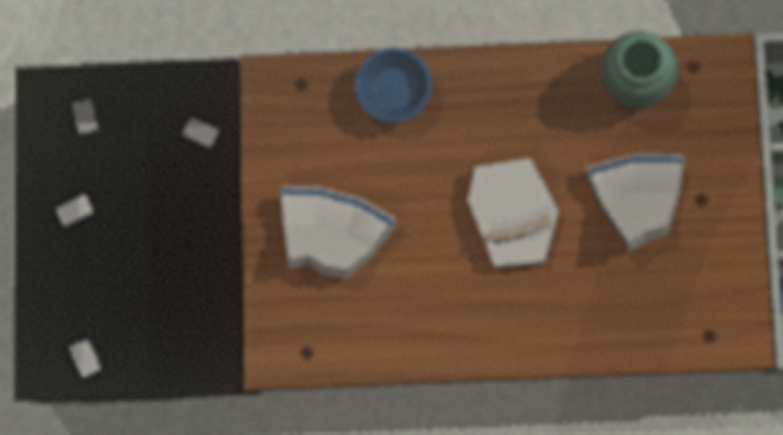

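Piece a (rim, nearest the tub) goes first. The pusher is two half-open fingers set across x, so that they straddle its rear point.

Request:
apply_moves(rows=[-0.739,-0.578,0.083,0,0,0.76,-0.739,-0.578,0.083,0,0,0.76,-0.739,-0.578,0.083,0,0,0.76,-0.739,-0.578,0.083,0,0,0.76,-0.739,-0.578,0.083,0,0,0.76,-0.739,-0.578,0.083,0,0,0.76,-0.739,-0.578,0.083,0,0,0.76,-0.739,-0.578,0.083,0,0,0.76,-0.739,-0.578,0.083,0,0,0.76,-0.739,-0.578,0.083,0,0,0.76,-0.739,-0.578,0.083,0,0,0.76,-0.739,-0.578,0.083,0,0,0.76,-0.739,-0.578,0.083,0,0,0.76,-0.739,-0.578,0.083,0,0,0.76,-0.739,-0.578,0.083,0,0,0.76,-0.739,-0.578,0.083,0,0,0.76], grip=0.5)

```text
t: 1.7
tool_pos: [0.5141, 0.0969, 0.2543]
tool_rot: [2.219, 2.224, 0.001]
contact_force: [0.3, -0.0, -0.1]
opening: 0.0427
grip_force: 0.0
```

```bash
python3 -c "
from h import *
o=ctrl.get_obs();print(o['t'],o['tool_pos'],o['opening'],ctrl.tip_extent,cv2.Rodrigues(o['tool_rot'])[0].round(3))"
```

```text
1.7 [0.51412486 0.09689607 0.25427686] 0.042739543340072066 0.0726 [[-0.002  1.     0.   ]
 [ 1.     0.002  0.   ]
 [ 0.     0.    -1.   ]]
```

Request:
apply_moves(rows=[-0.003,0.0,0.06,0,0,0,-0.005,0,0.115,0,0,0,-0.005,0,0.115,0,0,0,-0.005,0,0.115,0,0,0])

```text
t: 2.1
tool_pos: [0.5142, 0.0932, 0.1852]
tool_rot: [-2.219, -2.222, 0.001]
contact_force: [-0.1, 0.0, 1.2]
opening: 0.0424
grip_force: 0.0
```

Run:
```python
from h import *
im,d=ctrl.get_image('side');W=world('side',d)
o=ctrl.get_obs();p=o['tool_pos'];print(o['t'],p,o['contact_force'])
for b in np.arange(-.06,.061,.01):
    s=(abs(W[...,0]-p[0]-b)<.005)&(abs(W[...,1]-p[1])<.014)&(W[...,2]<.16)&(W[...,2]>.09)
    z=W[...,2][s]
    if len(z): print(round(b,3),len(z),np.sort(z)[:6].round(3),z.max().round(3))
s=(abs(W[...,0]-p[0])<.07)&(abs(W[...,1]-p[1])<.02)&(W[...,2]<.17)&(W[...,2]>.1)
v,u=np.where(s);c=(int(u.mean()),int(v.mean()))
a=im[max(c[1]-70,0):c[1]+70,c[0]-80:c[0]+80];cv2.imwrite('pics/s1.png',cv2.resize(a,None,fx=4,fy=4))
```

```text
2.15 [0.51523205 0.09313586 0.18671919] [0.18184545 0.08751537 0.29290503]
-0.06 24 [0.091 0.092 0.092 0.092 0.092 0.093] 0.097
-0.05 37 [0.09  0.091 0.091 0.092 0.092 0.092] 0.099
-0.04 32 [0.091 0.091 0.091 0.091 0.093 0.093] 0.158
-0.03 86 [0.091 0.091 0.092 0.092 0.092 0.092] 0.158
-0.02 39 [0.09  0.09  0.091 0.091 0.092 0.092] 0.159
-0.01 32 [0.09  0.09  0.09  0.09  0.09  0.091] 0.109
0.0 46 [0.091 0.091 0.091 0.092 0.092 0.093] 0.119
0.01 30 [0.091 0.091 0.092 0.093 0.093 0.093] 0.113
0.02 98 [0.091 0.091 0.092 0.093 0.093 0.093] 0.157
0.03 49 [0.09  0.091 0.091 0.091 0.091 0.091] 0.154
0.04 28 [0.09  0.091 0.092 0.092 0.092 0.092] 0.157
0.05 24 [0.09  0.091 0.091 0.092 0.092 0.092] 0.159
0.06 28 [0.09  0.091 0.091 0.092 0.093 0.093] 0.159
```

View pics/s1.png

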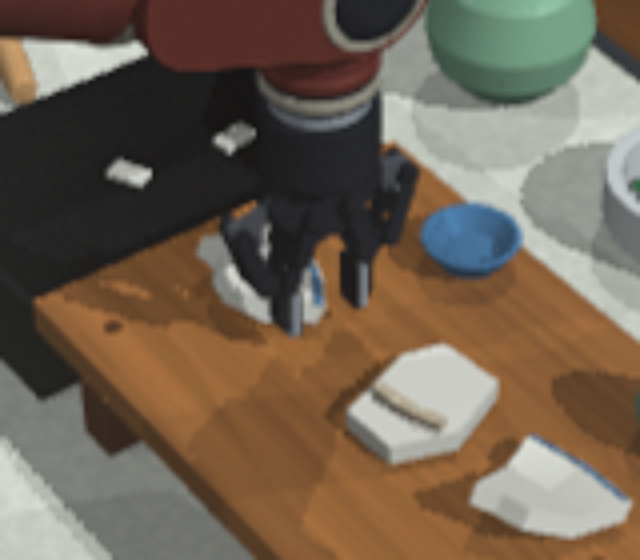

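The fingers straddle the rear of piece a, and both c and the dish are clear. I'm lowering to just above the board.

Request:
apply_moves(rows=[0,0,0.006,0,0,0,0,0,0.012,0,0,0,0,0,0.012,0,0,0,0,0,0.012,0,0,0])

```text
t: 2.55
tool_pos: [0.5148, 0.0925, 0.1783]
tool_rot: [2.221, 2.221, 0.001]
contact_force: [-0.6, -0.3, -0.3]
opening: 0.0429
grip_force: 0.0
```

Request:
apply_moves(rows=[0.015,0,0,0,0,0,0.03,0,0,0,0,0,0.045,0,0,0,0,0,0.06,0,0,0,0,0,0.075,0,0,0,0,0,0.09,0,0,0,0,0,0.105,0,0,0,0,0,0.12,0,0,0,0,0,0.135,0,0,0,0,0,0.15,0,0,0,0,0])

```text
t: 3.55
tool_pos: [0.5147, 0.1832, 0.1781]
tool_rot: [2.221, 2.221, 0.0]
contact_force: [-0.2, -2.2, 1.6]
opening: 0.0426
grip_force: 1.7
```

Run:
```python
from h import *
im,d=ctrl.get_image('side')
cv2.imwrite('pics/s2.png',cv2.resize(im[110:270,200:410],None,fx=3.5,fy=3.5))
```

```text
(no output)
```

View pics/s2.png

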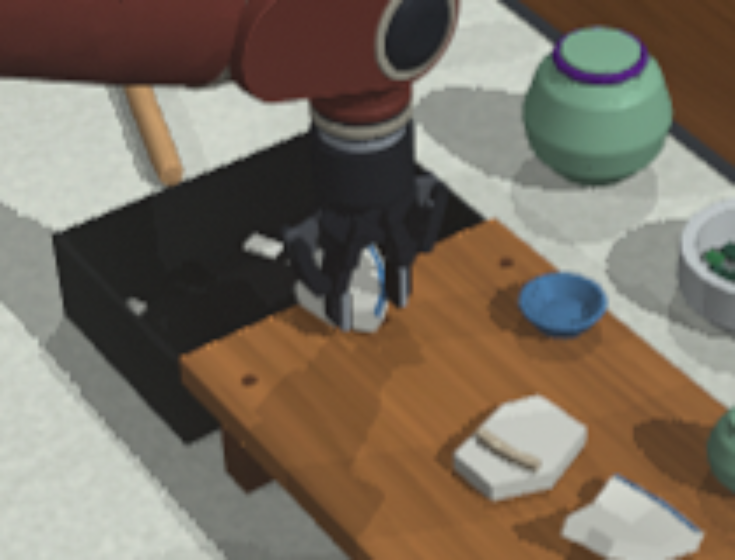

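Piece a sits squarely between the fingers and already overhangs the edge, and nothing else has moved. I'm pushing on over the rim.

Request:
apply_moves(rows=[0.015,0,0,0,0,0,0.03,0,0,0,0,0,0.045,0,0,0,0,0,0.06,0,0,0,0,0,0.075,0,0,0,0,0,0.09,0,0,0,0,0,0.105,0,0,0,0,0,0.12,0,0,0,0,0,0.135,0,0,0,0,0,0.15,0,0,0,0,0,0.17,0,0,0,0,0,0.17,0,0,0,0,0])

```text
t: 4.8
tool_pos: [0.5145, 0.2859, 0.1779]
tool_rot: [-2.22, -2.223, -0.0]
contact_force: [0.4, 0.0, -0.0]
opening: 0.0428
grip_force: 0.0
```

Run:
```python
from h import *
im,d=ctrl.get_image('side')
im2,d=ctrl.get_image('top')
cv2.imwrite('pics/s3.png',np.hstack([cv2.resize(im[110:270,200:360],(400,400)),cv2.resize(im2[165:310,140:285],(400,400))]))
```

```text
(no output)
```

View pics/s3.png

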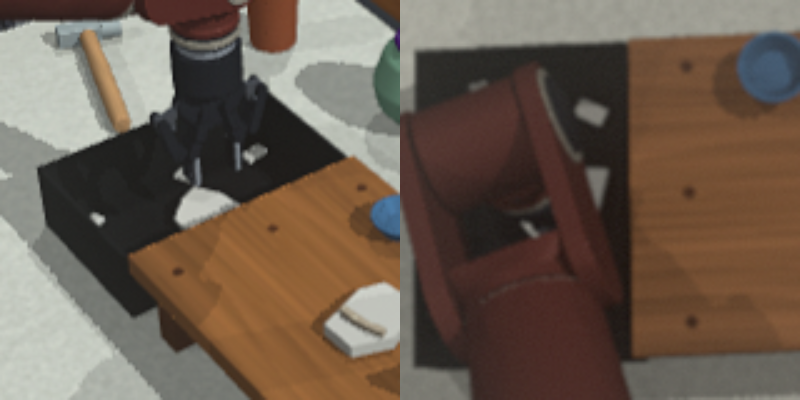

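Piece a is in the tub, lying clear of the rim. Next is c. The gap between c and b is narrow, so I'm measuring both closely.

Run:
```python
from h import *
im,d=ctrl.get_image('top');P=world('top',d)
hsv=cv2.cvtColor(im,cv2.COLOR_BGR2HSV)
m=((hsv[...,1]<75)&(hsv[...,2]>100)).astype(np.uint8);z=np.zeros_like(m);z[200:275,290:385]=1;m*=z
n,l,s,c=cv2.connectedComponentsWithStats(m)
for i in range(1,n):
    if s[i,4]<100: continue
    Q=P[(l==i)&(d>0)];Q=Q[Q[:,2]>0.085]
    h=cv2.convexHull(Q[:,:2].astype(np.float32))
    print(Q.mean(0).round(3));print(cv2.approxPolyDP(h,0.004,True)[:,0].round(3).tolist())
print(ctrl.get_obs()['t'])
```

```text
[ 0.543 -0.111  0.114]
[[0.5809999704360962, -0.15199999511241913], [0.5709999799728394, -0.06700000166893005], [0.5389999747276306, -0.07599999755620956], [0.492000013589859, -0.10300000011920929], [0.5130000114440918, -0.1379999965429306]]
[ 0.528 -0.001  0.11 ]
[[0.5789999961853027, -0.013000000268220901], [0.5680000185966492, 0.032999999821186066], [0.5350000262260437, 0.03799999877810478], [0.48100000619888306, 0.014999999664723873], [0.48500001430511475, -0.02800000086426735], [0.5260000228881836, -0.04100000113248825]]
4.95
```

Request:
apply_moves(rows=[0,0,-0.07,0,0,0,0,0,-0.13,0,0,0,-0.573,0.0175,-0.13,0,0,0,-0.573,0.0175,-0.13,0,0,0,-0.573,0.0175,-0.13,0,0,0,-0.573,0.0175,-0.13,0,0,0,-0.573,0.0175,-0.13,0,0,0,-0.573,0.0175,-0.13,0,0,0,-0.573,0.0175,-0.13,0,0,0,-0.573,0.0175,-0.13,0,0,0,-0.573,0.0175,-0.13,0,0,0,-0.573,0.0175,-0.13,0,0,0], grip=0.3)

```text
t: 6.15
tool_pos: [0.525, -0.0586, 0.2558]
tool_rot: [-2.22, -2.222, -0.0]
contact_force: [-0.1, 0.0, 0.1]
opening: 0.0255
grip_force: 0.0
```

Request:
apply_moves(rows=[0,0,0.06,0,0,0,0,0,0.09,0,0,0,0,0,0.11,0,0,0,0,0,0.128,0,0,0,0,0,0.128,0,0,0,0,0,0.128,0,0,0])

```text
t: 6.75
tool_pos: [0.5256, -0.059, 0.1798]
tool_rot: [2.22, 2.222, 0.001]
contact_force: [0.1, 0.3, 0.4]
opening: 0.0257
grip_force: 0.0
```

Run:
```python
from h import *
im,d=ctrl.get_image('side')
cv2.imwrite('pics/s4.png',cv2.resize(im[150:300,250:450],None,fx=3.5,fy=3.5))
print(ctrl.get_obs()['contact_force'])
```

```text
[-0.68000675  0.31772487  0.31221109]
```

View pics/s4.png

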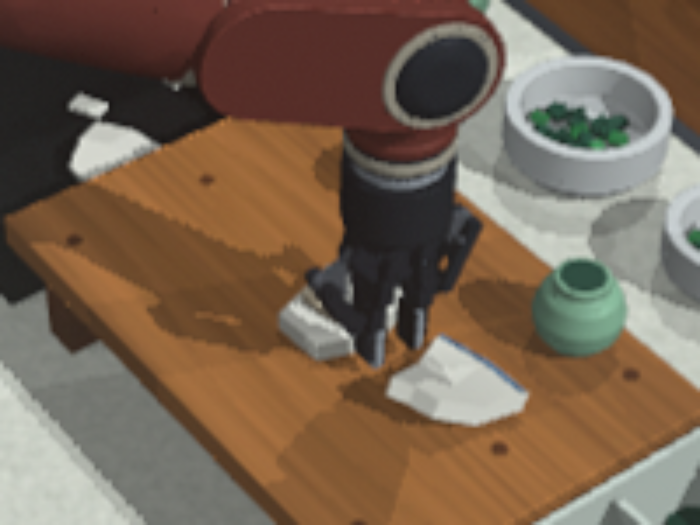

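The fingers are in the gap behind c and touch neither c nor b. Pushing c now.

Request:
apply_moves(rows=[0.01,0,0.002,0,0,0,0.025,0,0.002,0,0,0,0.04,0,0.002,0,0,0,0.06,0,0.002,0,0,0,0.08,0,0.002,0,0,0,0.1,0,0.002,0,0,0,0.12,0,0.002,0,0,0,0.14,0,0.002,0,0,0,0.16,0,0.002,0,0,0,0.18,0,0.002,0,0,0,0.2,0,0.002,0,0,0,0.22,0,0.002,0,0,0,0.24,0,0.002,0,0,0,0.26,0,0.002,0,0,0,0.28,0,0.002,0,0,0,0.3,0,0.002,0,0,0,0.32,0,0.002,0,0,0,0.34,0,0.002,0,0,0,0.36,0,0.002,0,0,0])

```text
t: 8.7
tool_pos: [0.5251, 0.1577, 0.1779]
tool_rot: [-2.221, -2.222, 0.0]
contact_force: [1.5, -1.3, 2.5]
opening: 0.0256
grip_force: 1.0
```

Run:
```python
from h import *
im,d=ctrl.get_image('side')
cv2.imwrite('pics/s5.png',cv2.resize(im[130:280,210:440],None,fx=3,fy=3))
```

```text
(no output)
```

View pics/s5.png

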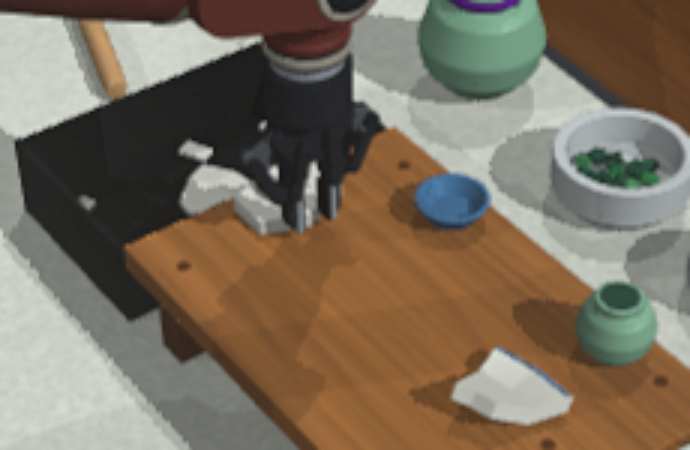

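Request:
apply_moves(rows=[0.02,0,0,0,0,0,0.04,0,0,0,0,0,0.06,0,0,0,0,0,0.08,0,0,0,0,0,0.1,0,0,0,0,0,0.12,0,0,0,0,0,0.14,0,0,0,0,0,0.16,0,0,0,0,0,0.18,0,0,0,0,0,0.2,0,0,0,0,0,0.213,0,0,0,0,0,0.213,0,0,0,0,0,0.213,0,0,0,0,0,0.213,0,-0.07,0,0,0,0.213,0,-0.13,0,0,0,0.213,0,-0.13,0,0,0])

```text
t: 10.35
tool_pos: [0.5278, 0.285, 0.2631]
tool_rot: [2.219, 2.217, 0.017]
contact_force: [-0.1, 1.0, 1.3]
opening: 0.0256
grip_force: 0.0
```

Run:
```python
from h import *
im,d=ctrl.get_image('side')
cv2.imwrite('pics/s6.png',cv2.resize(im[130:280,210:440],None,fx=3,fy=3))
```

```text
(no output)
```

View pics/s6.png

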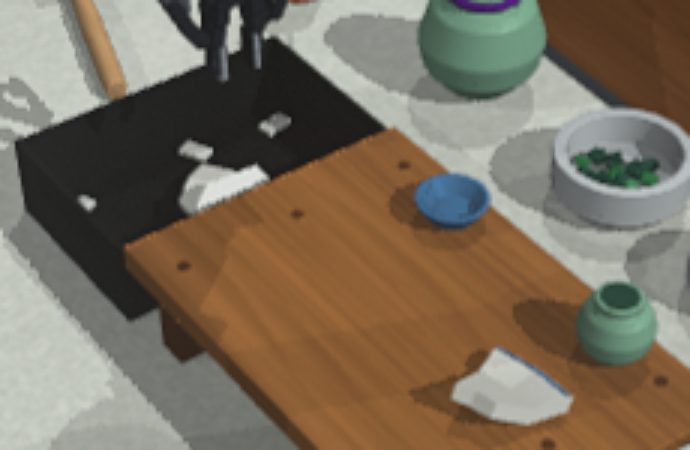

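Piece c has gone over the edge and lies beside or on a. I'm checking heights in the tub.

Run:
```python
from h import *
o=ctrl.get_obs();print(o['t'],o['tool_pos'],o['tool_rot'],o['contact_force'])
im,d=ctrl.get_image('side');P=world('side',d)
hsv=cv2.cvtColor(im,cv2.COLOR_BGR2HSV)
m=((hsv[...,1]<80)&(hsv[...,2]>100)&(P[...,1]>.2)&(P[...,1]<.44)&(P[...,0]>.38)&(P[...,0]<.66)&(P[...,2]<.14)&(d>0)).astype(np.uint8)
n,l,s,c=cv2.connectedComponentsWithStats(m)
for i in range(1,n):
    if s[i,4]>15:
        Q=P[l==i];print(s[i],Q.mean(0).round(3),np.percentile(Q,2,0).round(3),np.percentile(Q,98,0).round(3))
```

```text
10.4 [0.52677906 0.28459634 0.26001755] [2.21990169 2.21862489 0.01023927] [-0.31965187  0.12426711 -0.63351959]
[297 168  10   8  37] [0.637 0.406 0.01 ] [0.624 0.394 0.003] [0.653 0.427 0.016]
[270 177  30  25 350] [0.525 0.333 0.035] [0.487 0.285 0.003] [0.573 0.424 0.063]
[236 195   6   5  18] [0.419 0.402 0.01 ] [0.413 0.392 0.004] [0.426 0.416 0.016]
[255 234   9  10  54] [ 0.389  0.22  -0.001] [ 0.381  0.203 -0.005] [0.402 0.238 0.004]
```

Everything in the tub is below the rim (highest 63 mm), piled around x 0.49–0.57. I'll push b at a 12° slant so it drops beside the pile at lower x.

Request:
apply_moves(rows=[-0.776,0.055,0,0,0,-0.133,-0.776,0.055,0,0,0,-0.133,-0.776,0.055,0,0,0,-0.133,-0.776,0.055,0,0,0,-0.133,-0.776,0.055,0,0,0,-0.133,-0.776,0.055,0,0,0,-0.133,-0.776,0.055,0,0,0,-0.133,-0.776,0.055,0,0,0,-0.133,-0.776,0.055,0,0,0,-0.133,-0.776,0.055,0,0,0,-0.133,-0.776,0.055,0,0,0,-0.133,-0.776,0.055,0,0,0,-0.133,-0.776,0.055,0,0,0,-0.133], grip=0.45)

```text
t: 11.75
tool_pos: [0.5579, -0.1795, 0.2551]
tool_rot: [-1.975, -2.441, -0.0]
contact_force: [-0.3, -0.1, -0.2]
opening: 0.0388
grip_force: 0.0
```

```bash
python3 -c "
from h import *
o=ctrl.get_obs();print(o['t'],o['tool_pos'],o['opening'],cv2.Rodrigues(o['tool_rot'])[0].round(3))"
```

```text
11.75 [ 0.55794075 -0.17949763  0.25507989] 0.038764956541464356 [[-0.209  0.978 -0.001]
 [ 0.978  0.209  0.001]
 [ 0.001 -0.001 -1.   ]]
```

Request:
apply_moves(rows=[0,0,0.06,0,0,0,0,0,0.1,0,0,0,0,0,0.115,0,0,0,0,0,0.128,0,0,0,0,0,0.128,0,0,0,0.015,0,0.128,0,0,0,0.03,0,0.128,0,0,0,0.045,0,0.128,0,0,0,0.06,0,0.128,0,0,0,0.075,0,0.128,0,0,0,0.09,0,0.128,0,0,0,0.11,0,0.128,0,0,0,0.13,0,0.128,0,0,0,0.15,0,0.128,0,0,0,0.17,0,0.128,0,0,0,0.19,0,0.128,0,0,0])

```text
t: 13.35
tool_pos: [0.5342, -0.0685, 0.1791]
tool_rot: [-1.977, -2.441, 0.0]
contact_force: [0.3, -2.6, 1.2]
opening: 0.0384
grip_force: 1.0
```

```bash
cat > w.py <<'E'
from h import *
o=ctrl.get_obs();print(o['t'],o['tool_pos'],o['contact_force'].round(1) if hasattr(o['contact_force'],'round') else '')
im,d=ctrl.get_image('side');P=world('side',d);cv2.imwrite('pics/last.png',im)
hsv=cv2.cvtColor(im,cv2.COLOR_BGR2HSV)
m=((hsv[...,1]<80)&(hsv[...,2]>100)&(P[...,1]>-.2)&(P[...,1]<.44)&(P[...,0]>.4)&(P[...,0]<.66)&(P[...,2]<.14)&(d>0)).astype(np.uint8)
n,l,s,c=cv2.connectedComponentsWithStats(m)
for i in range(1,n):
    if s[i,4]>40:
        Q=P[l==i];print(s[i],Q.mean(0).round(3),np.percentile(Q,2,0).round(3),np.percentile(Q,98,0).round(3))
E
python3 w.py
```

```text
13.35 [ 0.53423728 -0.06853042  0.17907417] [ 0.3 -2.6  1.2]
[270 177  30  25 354] [0.526 0.334 0.035] [0.485 0.284 0.003] [0.572 0.426 0.063]
[335 235  22  22 313] [ 0.493 -0.033  0.116] [ 0.463 -0.067  0.1  ] [0.516 0.012 0.13 ]
[407 238  20  13 150] [ 0.637 -0.135  0.128] [ 0.621 -0.146  0.111] [ 0.657 -0.117  0.14 ]
[363 242   6  16  43] [ 0.533 -0.066  0.115] [ 0.512 -0.086  0.096] [ 0.551 -0.049  0.138]
[275 248  66  78 662] [ 0.41  -0.014  0.001] [ 0.4   -0.138 -0.004] [0.422 0.152 0.006]
[349 330   9   9  41] [ 0.412 -0.194  0.001] [ 0.401 -0.199 -0.004] [ 0.424 -0.188  0.005]
```

Run:
```python
from h import *
im=cv2.imread('pics/last.png');t,_=ctrl.get_image('top')
cv2.imwrite('pics/s7.png',np.hstack([cv2.resize(im[170:300,270:400],(400,400)),cv2.resize(t[170:300,260:390],(400,400))]))
```

```text
(no output)
```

View pics/s7.png

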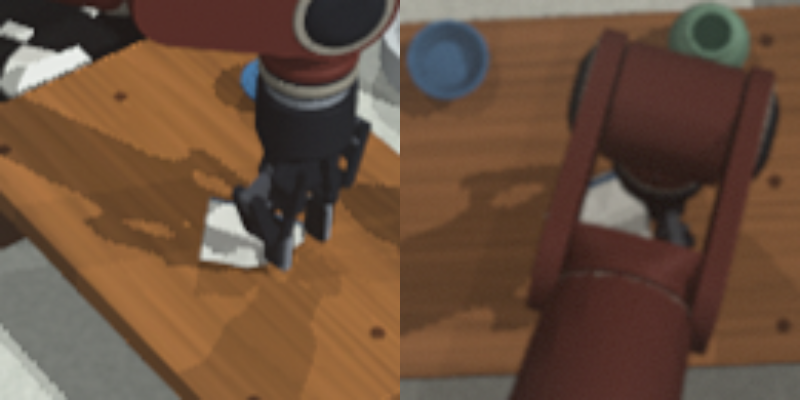

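In both views b has turned flush with the fingers but sits slightly to their −x side. I'm backing off, re-centring 12 mm and continuing.

Request:
apply_moves(rows=[-0.02,0,0,0,0,0,-0.025,0,0,0,0,0,-0.025,-0.02,0,0,0,0,-0.025,-0.02,0,0,0,0,-0.01,-0.02,0,0,0,0,0.005,-0.02,0,0,0,0,0.02,-0.02,0,0,0,0,0.04,-0.02,0,0,0,0,0.06,-0.02,0,0,0,0,0.08,-0.02,0,0,0,0,0.1,-0.02,0,0,0,0,0.12,-0.02,0,0,0,0,0.14,-0.02,0,0,0,0,0.16,-0.02,0,0,0,0,0.18,-0.02,0,0,0,0,0.2,-0.02,0,0,0,0,0.22,-0.02,0,0,0,0,0.24,-0.02,0,0,0,0])

```text
t: 15.25
tool_pos: [0.4927, 0.0698, 0.1791]
tool_rot: [-1.977, -2.441, 0.0]
contact_force: [0.7, -2.1, 0.7]
opening: 0.0385
grip_force: 1.0
```

```bash
python3 w.py
```

```text
15.25 [0.49266296 0.06976625 0.17908798] [ 0.7 -2.1  0.7]
[270 177  30  25 354] [0.526 0.334 0.035] [0.486 0.285 0.001] [0.573 0.426 0.062]
[294 210  16  19 157] [0.453 0.103 0.119] [0.432 0.076 0.103] [0.474 0.149 0.13 ]
[317 214   8  18  73] [0.497 0.08  0.114] [0.47  0.052 0.099] [0.514 0.102 0.137]
[407 238  20  13 152] [ 0.638 -0.135  0.129] [ 0.621 -0.145  0.11 ] [ 0.658 -0.118  0.139]
[275 248  66  78 667] [ 0.41  -0.012  0.001] [ 0.4   -0.14  -0.004] [0.422 0.15  0.006]
[349 330   9   9  41] [ 0.412 -0.193  0.   ] [ 0.401 -0.2   -0.004] [ 0.425 -0.186  0.005]
```

Request:
apply_moves(rows=[0.02,0.002,0,0,0,0,0.04,0.004,0,0,0,0,0.06,0.006,0,0,0,0,0.08,0.008,0,0,0,0,0.1,0.01,0,0,0,0,0.12,0.012,0,0,0,0,0.14,0.014,0,0,0,0,0.16,0.016,0,0,0,0,0.18,0.018,0,0,0,0,0.2,0.02,0,0,0,0,0.22,0.022,0,0,0,0,0.24,0.024,0,0,0,0,0.26,0.026,0,0,0,0,0.28,0.028,0,0,0,0,0.3,0.03,0,0,0,0,0.32,0.032,0,0,0,0,0.34,0.034,0,0,0,0,0.36,0.036,0,0,0,0,0.37,0.037,0,0,0,0])

```text
t: 17.2
tool_pos: [0.4684, 0.2918, 0.1791]
tool_rot: [-1.976, -2.442, -0.0]
contact_force: [0.6, -0.4, -0.3]
opening: 0.0381
grip_force: 0.0
```

```bash
python3 w.py
```

```text
17.2 [0.46838324 0.29175149 0.17911549] [ 0.6 -0.4 -0.3]
[252 173  47  37 513] [0.493 0.313 0.047] [0.421 0.271 0.004] [0.567 0.415 0.111]
[408 239  20  12 146] [ 0.639 -0.137  0.129] [ 0.622 -0.147  0.11 ] [ 0.658 -0.122  0.139]
[275 248  66  77 634] [ 0.41  -0.011  0.001] [ 0.4   -0.138 -0.005] [0.422 0.147 0.006]
```

Request:
apply_moves(rows=[0,0,-0.03,0,0,0,0,0,-0.08,0,0,0,0,0,-0.13,0,0,0,-0.3,0,-0.15,0,0,0,-0.6,0,-0.15,0,0,0,-0.6,0,-0.15,0,0,0,-0.6,0,-0.15,0,0,0,-0.6,0,-0.15,0,0,0,-0.6,0,-0.15,0,0,0,-0.6,0,-0.15,0,0,0,-0.6,0,-0.15,0,0,0,-0.6,0,-0.15,0,0,0])

```text
t: 18.45
tool_pos: [0.5433, -0.0632, 0.2691]
tool_rot: [-1.982, -2.437, 0.0]
contact_force: [0.1, 0.7, -0.6]
opening: 0.0385
grip_force: 0.0
```

```bash
cat >> w.py <<'E'
print('top');im,d=ctrl.get_image('top');P=world('top',d)
hsv=cv2.cvtColor(im,cv2.COLOR_BGR2HSV)
m=((hsv[...,1]<80)&(hsv[...,2]>90)&(P[...,1]>.2)&(P[...,1]<.435)&(P[...,0]>.385)&(P[...,0]<.65)&(d>0)).astype(np.uint8)
n,l,s,c=cv2.connectedComponentsWithStats(m)
for i in range(1,n):
    if s[i,4]>10:
        Q=P[l==i];print(s[i],Q.mean(0).round(3),np.percentile(Q,2,0).round(3),np.percentile(Q,98,0).round(3))
for k,(u,v) in dict(tubTL=(147,185),tubBL=(147,296),dish=(275,190),pot=(361,184)).items(): print(k,P[v,u].round(3))
E
python3 w.py
```

```text
18.45 [ 0.54334628 -0.0631988   0.26906288] [ 0.1  0.7 -0.6]
[296 168  11   8  42] [0.638 0.407 0.01 ] [0.624 0.396 0.002] [0.655 0.423 0.016]
[251 177  48  34 542] [0.495 0.32  0.043] [0.42  0.272 0.003] [0.567 0.42  0.081]
[407 237  20  14 158] [ 0.638 -0.135  0.128] [ 0.62  -0.145  0.108] [ 0.659 -0.115  0.14 ]
[275 248  66  77 662] [ 0.41  -0.011  0.001] [ 0.401 -0.138 -0.005] [0.423 0.149 0.006]
[349 330   9  11  43] [ 0.411 -0.194  0.001] [ 0.4   -0.2   -0.006] [ 0.424 -0.187  0.004]
top
[166 195   8  11  66] [0.635 0.406 0.011] [0.623 0.396 0.005] [0.649 0.414 0.016]
[203 202  12   8  68] [0.621 0.295 0.012] [0.61  0.281 0.004] [0.63  0.31  0.018]
[ 177  225   43   54 1214] [0.51  0.303 0.041] [0.427 0.261 0.02 ] [0.557 0.365 0.08 ]
[160 227  12  11  84] [0.547 0.412 0.011] [0.535 0.398 0.003] [0.561 0.427 0.017]
[164 277  10  13  83] [0.408 0.397 0.011] [0.394 0.386 0.005] [0.423 0.41  0.017]
tubTL [0.658 0.44  0.09 ]
tubBL [0.37  0.43  0.081]
dish [0.639 0.105 0.107]
pot [ 0.546 -0.083  0.513]
```

Run:
```python
from h import *
for n in('top','side'):
    im,d=ctrl.get_image(n);P=world(n,d);hsv=cv2.cvtColor(im,cv2.COLOR_BGR2HSV)
    m=(hsv[...,1]<80)&(hsv[...,2]>95)&(P[...,1]>.225)&(P[...,1]<.4)&(P[...,0]>.4)&(P[...,0]<.6)&(d>0)
    Q=P[m];print(n,Q.max(0).round(3),Q.min(0).round(3))
    for a,b in((.02,.04),(.04,.055),(.055,.07),(.07,.1)):
        q=Q[(Q[:,2]>a)&(Q[:,2]<=b)]
        if len(q):print(a,len(q),q.min(0).round(3),q.mean(0).round(3),q.max(0).round(3))
    # ascii height map
    if n=='top':
        for x in np.arange(.57,.40,-.012):
            print(round(x,3),' '.join('%3d'%(1000*np.median(P[...,2][(abs(P[...,0]-x)<.006)&(abs(P[...,1]-y)<.006)])) for y in np.arange(.40,.22,-.012)))
```

```text
top [0.562 0.4   0.088] [0.402 0.259 0.003]
0.02 593 [0.465 0.259 0.02 ] [0.52  0.316 0.03 ] [0.562 0.374 0.04 ]
0.04 329 [0.418 0.262 0.04 ] [0.511 0.287 0.047] [0.56  0.322 0.055]
0.055 173 [0.42  0.267 0.055] [0.505 0.299 0.06 ] [0.555 0.311 0.07 ]
0.07 60 [0.43  0.271 0.07 ] [0.446 0.284 0.078] [0.458 0.297 0.088]
  return _methods._mean(a, axis=axis, dtype=dtype,
  ret = ret.dtype.type(ret / rcount)
Traceback (most recent call last):
ValueError: cannot convert float NaN to integer
```

```bash
python3 - <<'E' 2>/dev/null
from h import *
for n in('top','side'):
    im,d=ctrl.get_image(n);P=world(n,d);P[d<=0]=9
    print(n,'cols y',np.arange(.388,.22,-.012).round(3))
    for x in np.arange(.582,.40,-.012):
        r=[]
        for y in np.arange(.388,.22,-.012):
            s=(abs(P[...,0]-x)<.006)&(abs(P[...,1]-y)<.006)
            r.append('%3d%s'%(1000*np.median(P[...,2][s]),'w' if np.median(im[s].min(-1))>80 else ' ') if s.sum() else ' .  ')
        print(round(x,3),' '.join(r))
E
```

```text
top cols y [0.388 0.376 0.364 0.352 0.34  0.328 0.316 0.304 0.292 0.28  0.268 0.256
 0.244 0.232]
0.582   5    4    6    6    4    6    7    6    5    5    6   .    84   94 
0.57   6    6    7    6    7    5    8    8    7    8    8   .    85   94 
0.558   5    7    6    9   22w  26w  27w  27w  58w  48w  40w  31w  84   96 
0.546   6    8   23w  26w  27w  27w  28w  60w  57w  47w  36w  32w  81   95 
0.534   6   21w  24w  26w  28w  29w  29w  56w  54w  47w  38w  31w  84   96 
0.522   5    6   27w  28w  32w  31w  30w  57w  53w  43w  34w  30w  83   94 
0.51   7    4    8   30w  28w  26w  46w  57w  51w  41w  33w  31w  83   94 
0.498   4    4    5   23   24w  23w  24w  57w  50w  42w  33w  27w  83   96 
0.486   5    7    7    5    6    8    7   49w  49w  40w  32w  25w  84   95 
0.474   4    5    5    6    4    4    6    6   43w  38w  30w  26   84   94 
0.462   6    5    6    6    6    6    7    7   20w  40w  57   48   83   94 
0.45   5    4    6    6    7    6    5   .    79w  81w  66   46   84   95 
0.438   5    4    5    6    6    6    3   64w  72w  68   31   24   84   95 
0.426   6    6   
[... 821 characters left out ...]
.    .    91   93 
0.498   5    4   .    21w  23w  21w  27w  55w  51w  50   .    .    83   93 
0.486   4    4   10   .    22w  21w  .    48w  48w  49w  .    .    86   94 
0.474   5    4    9   .    .    .    .    .    44w  .    .    .    .    92 
0.462   5    5    6w  .    .    .    .    .    .    73w  66w  .    82   91 
0.45   5    3    9   .    .    .    .    .    71w  77w  69w  .    .    93 
0.438   5    4    7    3   .    .    .    60w  63w  64w  69w  77   .    93 
0.426   5    3    5    4    5    8   34w  47w  54w  57w  .    .    .    92 
0.414   7    1    5    2    6    4   31w  48w  .    .    .    .    87   93 
0.402  .    .    .    .    .    .    .    .    .    .    .    .     1    9
```

All three pieces are in the tub, but b stands on edge with its top at rim height (about 0.08). There is ample time, so I'll tip it down with the closed fingers.

Request:
apply_moves(rows=[0.592,-0.097,0,0,0,-0.272,0.592,-0.097,0,0,0,-0.272,0.592,-0.097,0,0,0,-0.272,0.592,-0.097,0,0,0,-0.272,0.592,-0.097,0,0,0,-0.272,0.592,-0.097,0,0,0,-0.272,0.592,-0.097,0,0,0,-0.272,0.592,-0.097,0,0,0,-0.272,0.592,-0.097,0,0,0,-0.272,0.592,-0.097,0,0,0,-0.272,0.592,-0.097,0,0,0,-0.272], grip=0)

```text
t: 19.8
tool_pos: [0.413, 0.2728, 0.269]
tool_rot: [1.417, 2.804, -0.001]
contact_force: [-0.4, 0.3, 0.1]
opening: 0.0002
grip_force: 0.0
```

```bash
python3 -c "
from h import *
o=ctrl.get_obs();print(o['t'],o['tool_pos'],o['opening'],cv2.Rodrigues(o['tool_rot'])[0].round(3))"
```

```text
19.8 [0.41304738 0.27284391 0.26904614] 0.00022133589964953162 [[-0.593  0.805  0.   ]
 [ 0.805  0.593 -0.   ]
 [-0.    -0.    -1.   ]]
```

Request:
apply_moves(rows=[0,0,0.07,0,0,0,0,0,0.13,0,0,0,0,0,0.16,0,0,0,0,0,0.18,0,0,0,0,0,0.2,0,0,0,0,0,0.22,0,0,0,0,0,0.22,0,0,0])

```text
t: 20.5
tool_pos: [0.4122, 0.2733, 0.1358]
tool_rot: [-1.415, -2.803, 0.003]
contact_force: [-0.5, -0.3, 0.6]
opening: -0.0003
grip_force: 0.0
```

Request:
apply_moves(rows=[0,0.01,0,0,0,0,0,0.02,0,0,0,0,0,0.03,0,0,0,0,0,0.04,0,0,0,0,0,0.05,0,0,0,0,0,0.06,0,0,0,0,0,0.07,0,0,0,0,0,0.08,0,0,0,0,0,0.08,0,0,0])

```text
validation failed for argument at $.ro...
```

Request:
apply_moves(rows=[0,0.01,0,0,0,0,0,0.02,0,0,0,0,0,0.03,0,0,0,0,0,0.04,0,0,0,0,0,0.05,0,0,0,0,0,0.06,0,0,0,0,0,0.07,0,0,0,0,0,0.08,0,0,0,0])

```text
t: 21.3
tool_pos: [0.4516, 0.3027, 0.137]
tool_rot: [-1.415, -2.805, 0.0]
contact_force: [-0.2, 0.5, 0.8]
opening: 0.0001
grip_force: 0.1
```

Request:
apply_moves(rows=[0,0,0,0,0,0,0,0,-0.05,0,0,0,0,0,-0.1,0,0,0,0,0,-0.17,0,0,0,0,0,-0.25,0,0,0,0,0,-0.25,0,0,0])

```text
t: 21.9
tool_pos: [0.4539, 0.3037, 0.2961]
tool_rot: [1.411, 2.797, 0.018]
contact_force: [0.2, -0.2, 0.9]
opening: 0.0002
grip_force: 0.0
```

Request:
apply_moves(rows=[0.1,-0.5,-0.02,0,0,0,0.1,-0.5,-0.02,0,0,0,0.1,-0.5,-0.02,0,0,0,0.1,-0.5,-0.02,0,0,0,0.1,-0.5,-0.02,0,0,0,0.1,-0.5,-0.02,0,0,0,0.1,-0.5,-0.02,0,0,0,0.1,-0.5,-0.02,0,0,0])

```text
t: 22.7
tool_pos: [0.1868, 0.185, 0.2996]
tool_rot: [-1.412, -2.802, 0.018]
contact_force: [-0.5, -0.5, 0.1]
opening: -0.0004
grip_force: 0.0
```

```bash
python3 - <<'E' 2>/dev/null
from h import *
o=ctrl.get_obs();print(o['t'],o['tool_pos'])
for n in('top',):
    im,d=ctrl.get_image(n);P=world(n,d);P[d<=0]=9
    print(n,'cols y',np.arange(.388,.22,-.012).round(3))
    for x in np.arange(.582,.37,-.012):
        r=[]
        for y in np.arange(.388,.22,-.012):
            s=(abs(P[...,0]-x)<.006)&(abs(P[...,1]-y)<.006)
            r.append('%3d%s'%(1000*np.median(P[...,2][s]),'w' if np.median(im[s].min(-1))>80 else ' ') if s.sum() else ' .  ')
        print(round(x,3),' '.join(r))
    for k,(u,v) in dict(tubTL=(147,185),tubBL=(147,296),dish=(275,190),pot=(361,184)).items(): print(k,P[v,u].round(3))
E
```

```text
22.7 [0.18683386 0.18498793 0.29959207]
top cols y [0.388 0.376 0.364 0.352 0.34  0.328 0.316 0.304 0.292 0.28  0.268 0.256
 0.244 0.232]
0.582   5    5    6    6    5    6    6    4    5    5    6   .    86   95 
0.57   6    5    5    6    6    6    7    9    5    6    6   .    84   94 
0.558   6    6    6    8   24w  24w  27w  25w  54w  49w  41w  37   83   95 
0.546   7    6   19w  25w  26w  28w  29w  60w  58w  47w  40w  35w  86   96 
0.534   6   22w  25w  27w  29w  30w  29w  58w  53w  46w  37w  35w  84   95 
0.522   6    6   26w  28w  29w  30w  31w  59w  52w  44w  36w  31w  84   95 
0.51   6    4   18   28w  28w  28w  28w  56w  53w  43w  33w  29w  83   94 
0.498   6    6    6   20   24w  23w  23w  56w  49w  42w  31w  27w  84   94 
0.486   5    7    6    5    8    9    8   56w  67w  43w  31w  23w  83   94 
0.474   7    5    4    6    5    6    8   67w  66w  62w  46   28   84   94 
0.462   5    6    6    5    6    5   56w  64w  60w  54w  48w  39   84   93 
0.45   6    4    7    6    6   42w  54w  56w  53w  46w  39w  33w  84   95 
0.438   7    4    5    5    5   42w  40w  40w  41w  37w  28   24   85   95 
0.426   5    8    5    6    6   16   23w  22   25   23    8   .    83   94 
0.414   6    6    5    6    5    6    5    5    6    6    5    6   84   95 
0.402  12w   5    6    5    5    5    6    5    7    5    6    7   84   94 
0.39   6    5    4    7    6    4    6    5    5    7    5    5   83   93 
0.378   7    8    8    7    9   11   46   82   81   82   83   84   82   77 
tubTL [0.66  0.443 0.084]
tubBL [0.37  0.43  0.083]
dish [0.64  0.105 0.105]
pot [ 0.641 -0.112  0.156]
```

```bash
python3 -c "
from station import ctrl
print(ctrl.finish_job())"
```

```text
the job is handed in; nothing more can be done
None
```

The job is handed in at 22.7 s: all three white pieces were slid off the stand into the black tub, all below its rim; the tub, pot and dish measure unmoved, the arm touched neither the tray nor the look-alikes, and b was tipped lower with the closed fingers because it had landed on edge.

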